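# Inspected housings to the despatch case and the reject cradle

## Task

Two of the three housings in the rack carry a brass inspection tag: put the one with the round tag into the nest in the open case and the one with the bar tag into the nest of the open reject cradle, each lowered gently (not dropped) so that it stands flat and square between the end walls and the low ribs; leave the untagged housing in the rack. Then swing the case's lid over and press it down until it snaps shut past its spring clip. Do not knock or shift anything else on the bench.

Things in the scene. Friction and masses are not known exactly. Their poses are not given: they have to be found in the camera images.
- rack: steel rack, fixed: base plate 60 (x) x 150 (y) x 5 mm, four fences 6 mm thick, 50 mm long in x, at y = -69, -23, 23, 69 mm, as tall as the housings (tops 45 mm above the bench). Three bays 40 mm wide at y = -46, 0, 46 mm, closed along the housings' long sides, open at +-x: a housing can be taken out only by its two ends. Origin: centre of the underside, x along the bays.
- housing_round: dark cast-iron bearing housing, block 54 (x) x 34 (y) x 40 mm high, about 0.4 kg, same after a half turn; stands in any one of the rack's bays, x along the bay. Origin: centre of its underside, z up. On its top a flat round brass tag, 28 mm across, 2 mm thick (too thin to grip): passed, goes into the case.
- housing_bar: dark cast-iron bearing housing, block 54 (x) x 34 (y) x 40 mm high, about 0.4 kg, same after a half turn; stands in any one of the rack's bays, x along the bay. Origin: centre of its underside, z up. On its top a flat narrow brass bar tag, 46 x 8 mm, 2 mm thick (too thin to grip), along its x: rejected, goes into the cradle.
- housing_plain: dark cast-iron bearing housing, block 54 (x) x 34 (y) x 40 mm high, about 0.4 kg, same after a half turn; stands in any one of the rack's bays, x along the bay. Origin: centre of its underside, z up. No tag: not inspected yet, stays in the rack.
- case: aluminium case, fixed, left or right of the rack (it and the cradle change sides): outside 76 (x) x 122 (y) x 58 mm high, walls and floor 5 mm, open on top. Lid hinged on its +x rim; spring clip in the middle of its -x face (out to x = -57 mm, 61 mm high). Its -x and +x walls are the end walls of the nest; 35 mm of finger room beside it along y. Origin: centre of underside.
- case_seat (a point): centre of the case's nest on its inner floor, 5 mm above the bench, axes as the case: a seated housing has its origin here, its x along this x. End walls 66 mm apart in x stand 13 mm higher than its top, so it can be lowered in only when held by its long sides. Two ribs 4 mm high, 5 mm wide, along x, 44 mm apart (inner faces), hold it in y.
- lid (a joint): angle of the case's lid, rad: 0 shut, 1.57 upright; starts wide open at 1.95 to 2.3, leaning back to the case's +x; stop at 2.4. A stiff hinge (0.08 N m) keeps it where it is left. A nose on its free edge meets the clip at about 0.17 rad, takes about 6 N down on that edge to snap past, then stays shut (under 0.05).
- lid_hinge (a point): middle of the lid's hinge line, 58 mm above the bench on the case's +x rim; the hinge line runs along the case's y. Turns with the lid.
- lid_edge (a point): middle of the lid's free edge, on its outer face, 76 mm from the hinge. The lid is a plate 76 x 122 x 6 mm with no handle; when shut its top is 64 mm above the bench.
- cradle: reject cradle of dark steel, fixed, on the other side of the rack from the case: base 76 (x) x 122 (y) x 5 mm, end walls 5 mm thick and 58 mm high along its -x and +x edges, 66 mm apart, open on its y sides, no lid. Origin: centre of underside.
- cradle_seat (a point): centre of the cradle's nest on its floor, 5 mm above the bench, axes as the cradle; end walls, ribs and seating exactly as in the case: a seated housing has its origin here, its x along this x.
- jar: bystander: glass jar with steel cap, 60 mm across, 90 mm high, loose, standing in the free space between the robot and the rack. Origin: centre of its underside.
- tin: bystander: tin, 48 mm across, 60 mm high, loose, to the left of the rack. Origin: centre of its underside.
- hammer: bystander: hammer 280 mm long, loose, lying beyond the rack. Origin: under its middle, x along it.
- wrench: bystander: wrench 170 mm long, loose, lying to the right of the rack. Origin: under its middle, x along it.
- screwdriver: bystander: screwdriver 190 mm long, loose, lying at the right, beyond the nest there. Origin: under its middle, x along it.
Things that resemble listed ones, but are neither listed nor needed, are in the scene too. What is shaped like the case but green is not meant. Leave any brown look-alike of the housing_plain alone.

How it is judged:
At the end, for the whole second after the job is handed in: Round-tagged housing in the case nest, bar-tagged in the cradle nest: at rest, flat (4 mm, 0.08 rad), within 11 mm of centre and 0.25 rad of square; lid shut past its clip (under 0.05 rad); untagged housing within 15 mm and other loose things within 30 mm of their starts (horizontal distance between housing_round and case_seat below 0.011 m and z of housing_round in the frame of case_seat between -0.004 and 0.004 m and angle between each of housing_round, housing_bar's own z axis and vertical below 0.08 rad and angle between the x axis of housing_round and the x axis of case_seat, either way round below 0.25 rad and linear speed of each of housing_round, housing_bar below 0.02 m/s and horizontal distance between housing_bar and cradle_seat below 0.011 m and z of housing_bar in the frame of cradle_seat between -0.004 and 0.004 m and angle between the x axis of housing_bar and the x axis of cradle_seat, either way round below 0.25 rad and value of joint lid below 0.05 rad and distance of housing_plain from where it was at the start of the episode below 0.015 m and angle between housing_plain's own z axis and vertical below 0.1 rad and distance of each of jar, tin, hammer, wrench, screwdriver from where it was at the start of the episode below 0.03 m); the robot touches nothing.
It fails at once if a tagged housing is dropped into a nest: moving faster than 0.45 m/s inside it ((horizontal distance between housing_round and case_seat below 0.02 m and z of housing_round in the frame of case_seat below 0.045 m and linear speed of housing_round above 0.45 m/s) or (horizontal distance between housing_round and cradle_seat below 0.02 m and z of housing_round in the frame of cradle_seat below 0.045 m and linear speed of housing_round above 0.45 m/s) or (horizontal distance between housing_bar and case_seat below 0.02 m and z of housing_bar in the frame of case_seat below 0.045 m and linear speed of housing_bar above 0.45 m/s) or (horizontal distance between housing_bar and cradle_seat below 0.02 m and z of housing_bar in the frame of cradle_seat below 0.045 m and linear speed of housing_bar above 0.45 m/s)).
It fails at once if the untagged housing is moved more than 15 mm (distance of housing_plain from where it was at the start of the episode above 0.015 m).
It fails at once if another loose thing on the bench is moved more than 30 mm (distance of any of jar, tin, hammer, wrench, screwdriver from where it was at the start of the episode above 0.03 m).
It also fails if it takes over 72 s, if anything falls off the work surface, if the arm or the gripper's body presses on something with over 40 N, if the wrist force passes 120 N, or if a joint passes its speed limit or range.

## Robot

A 7-joint arm with a two-finger parallel gripper is mounted at the origin on the work surface. World frame = base frame: x ahead of the robot, y to its left, z up, the work surface at z = 0. Lengths are in m, angles in rad, forces in N, time in s.
With the tool pointing down it reaches from about 0.425 to 0.925 m from the base axis. Payload 6.8 kg.
Tool frame: the origin (TCP) lies midway between the tips of the shut fingers; the grasp point (between the pads) lies 19 mm behind it (bot.pinch_z is the distance from the TCP to the grasp point, in m); z points along the fingers, y is the line along which they close (so a half turn about z gives the same grasp; the last joint's range is limited). The gripper opens to 85 mm and grips with 20 to 120 N. Pads are 22 mm wide; open, the fingers measure 114 mm over their backs; the gripper's body (76 mm by 85 mm) begins 54 mm behind the grasp point. The pads swing forward as they close: fully open they stand 13 mm farther back than shut.
Start: joints at [1.084, 0.477, 0.022, 1.555, -0.011, 1.109, -0.083], TCP at [0.25, -0.627, 0.231] pointing down, gripper open.
Joint ranges: [-2.96, 2.96], [-0.34, 2.1], [-1.41, 1.46], [0.24, 2.44], [-1.37, 4.51], [0.17, 1.92], [-2.96, 2.96]. Speed limits (rad/s): [2.39, 2.39, 3.14, 3.14, 3.14, 3.14, 3.14].

## Interface

Orientations are given as a unit quaternion [w, x, y, z].
In Python, from station import bot, imaging gives the robot as it stands. The module is installed in compiled form; this text tells all that it offers.
- The arm moves only by the tool carry_out, never from a script. Its argument "targets" is a list of rows, each a list of 5 numbers: the shift along the tool's x, y, z in cm, then the turn about the tool's z in degrees, then the opening, from -1 (shut) to 1 (fully open). In form: [[x, y, z, yaw, gripper], ...]. A call has 1 to 12 rows; each row shifts and turns the commanded pose from where the row before left it, along the tool's axes as they then stand; what a row does not reach is not made up. A row lasts 1/10 s, in which the tool goes at most 50 mm and 8.59 degrees, less where a joint would pass 70% of its speed; a pose out of reach is approached as far as the arm can. A call is refused whole if a number of a shift passes 5 or a number of a turn 8.59, either way. A call with a gripper value outside its range is refused whole. The fingers move at their own pace and stop on an object; "force" is the grip in N (left out, the last holds). Time passes only in rows, so rows that do not move let the fingers close. It gives the time, the measured TCP pose, the force, the opening and the grip force at its end, in the units of the state.
- bot.get_obs(): the state, without advancing time (a new reading comes with each control period).
- imaging.read_camera(name): name is "side" or "top"; returns the picture (480x640x3 uint8, red, green, blue); there is no depth.
- imaging.calibration(name): a dict with "fx", "fy", "cx", "cy" (pixels), "k1" (the pictures are not rectified: a ray, as slopes to the right and down, at radius r is drawn at 1 + k1 r^2 times it, then the intrinsics apply), "extrinsics" (4x4, takes a point from world to camera coordinates). Camera axes: x right, y up, looking along -z (the intrinsics and any distortion apply to the point x, -y, -z); pixel columns grow to the right and rows downward; lengths in m; the calibration is good to about 2 mm. A picture is of the moment at which its call begins. calibration takes no time and is no camera call.
- bot.hand_in(): hands the job in; it is judged then, once.
The state is a dict: "t": time; "q": joint angles; "joint_vel": joint speeds; "joint_torque": joint torques, N m; "eef_pos": TCP position; "tool_rot": TCP orientation; "contact_force": force on the tool from outside, world axes, zero at the start; "torque": the same for the moment, N m; "gripper_width": opening from 0.0 (shut) to 1.0 (fully open); "grasp_force": force on a finger pad.
Only numpy, scipy, OpenCV 4.12 (cv2) and the standard library are available. Lean on these libraries where they do the work, as an engineer would, in place of code of your own. Each camera call takes 0.05 s, during which the arm holds its last target. There are 200 camera calls.

## Working session

There is one attempt and no reset: what is moved stays moved. The work goes in short steps, Python scripts to look and compute and a tool call to move; the robot and the scene stay as the last step left them, time stands still between calls to the robot, and variables do not carry over. Pictures are saved under pics/ and viewed, at most 10 in all, crops included, and the job is handed in when it is done.

Besides the shell and the picture viewer there is one more tool, called after "Request:" by a JSON object that holds its "method" and its "body", one argument or row to a line. carry_out: Moves the arm, as the interface text tells. Its arguments: {"type":"object","properties":{"targets":{"type":"array"},"force":{"type":"number"}},"required":["targets"]}

```bash
mkdir -p pics; python3 - <<'E'
from station import bot, imaging
import cv2
o=bot.get_obs(); print({k:o[k] for k in('t','eef_pos','tool_rot','gripper_width')},bot.pinch_z)
for n in('top','side'):
    im=imaging.read_camera(n); cv2.imwrite(f'pics/{n}0.png',im[...,::-1])
    c=imaging.calibration(n); print(n,c)
E
```

```text
{'t': 0.0, 'eef_pos': array([ 0.24939049, -0.62660936,  0.23030427]), 'tool_rot': array([-8.72502028e-04,  9.82116796e-01,  1.88270503e-01, -2.36422264e-04]), 'gripper_width': 0.9989271111278815} 0.0187
top {'fx': 624.5889113090292, 'fy': 624.5889113090292, 'cx': 325.62557222914717, 'cy': 238.48898904397996, 'k1': -0.033113673419934486, 'extrinsics': array([[-0.02180301, -0.99971606, -0.00961434, -0.00790823],
       [ 0.98228408, -0.02321117,  0.18595491, -0.54209305],
       [-0.18612527, -0.00538963,  0.98251124, -1.23102077],
       [ 0.        ,  0.        ,  0.        ,  1.        ]])}
side {'fx': 450.4288357927117, 'fy': 450.4288357927117, 'cx': 315.866058207719, 'cy': 242.87000423039487, 'k1': -0.10685374369475781, 'extrinsics': array([[ 0.99763524, -0.06729397, -0.01398019, -0.5608963 ],
       [ 0.05897112,  0.7335994 ,  0.67701871, -0.07188806],
       [-0.03530342, -0.67624215,  0.73583301, -1.19665365],
       [ 0.        ,  0.        ,  0.        ,  1.        ]])}
```

View pics/top0.png

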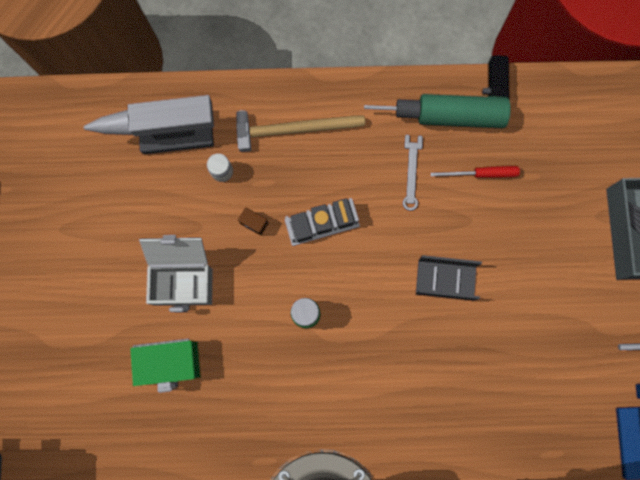

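View pics/side0.png

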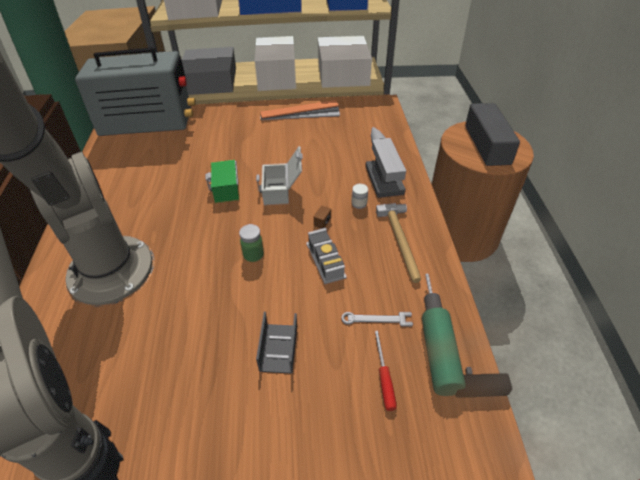

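Top view: open case at (178,285) with its lid leaning away from the robot, rack at (322,221) holding plain / round / bar from left to right, cradle at (447,279), jar at (305,313), tin at (219,167). The side view agrees. I'll zoom in for measurement.

```bash
cat > h.py <<'E'
import numpy as np, cv2
from station import bot, imaging
from scipy.spatial.transform import Rotation as R
def ray(n,px):
    c=imaging.calibration(n); K=np.array([[c['fx'],0,c['cx']],[0,c['fy'],c['cy']],[0,0,1]])
    u=cv2.undistortPoints(np.array(px,float).reshape(-1,1,2),K,np.array([c['k1'],0,0,0.]))[:,0]
    E=c['extrinsics']; d=np.c_[u[:,0],-u[:,1],-np.ones(len(u))]@E[:3,:3]
    return -E[:3,:3].T@E[:3,3], d
def plane(n,px,z):
    o,d=ray(n,px); return (o+d*((z-o[2])/d[:,2])[:,None])[:,:2]
def proj(n,P):
    c=imaging.calibration(n); E=c['extrinsics']; K=np.array([[c['fx'],0,c['cx']],[0,c['fy'],c['cy']],[0,0,1]])
    p=(np.c_[np.atleast_2d(P),np.ones(len(np.atleast_2d(P)))]@E.T)[:,:3]*[1,-1,-1]
    return cv2.projectPoints(p,np.zeros(3),np.zeros(3),K,np.array([c['k1'],0,0,0.]))[0][:,0]
def yaw():
    q=bot.get_obs()['tool_rot']; x=R.from_quat(q,scalar_first=True).apply([1,0,0]); return np.degrees(np.arctan2(x[1],x[0]))
def go(p,yw=None):
    """turn (tool z, deg) to yaw yw (mod 180), then shift in cm in the turned tool frame"""
    o=bot.get_obs(); y0=yaw(); t=0 if yw is None else -((yw-y0+90)%180-90)
    y=np.radians(y0-t); d=(np.array(p)-o['eef_pos'])*100
    print('at',o['eef_pos'].round(4),'yaw',round(y0,1),'| turn',round(t,1),'shift',np.round([d[0]*np.cos(y)+d[1]*np.sin(y),d[0]*np.sin(y)-d[1]*np.cos(y),-d[2]],2))
E
python3 - <<'E'
from h import *
t=cv2.imread('pics/top0.png'); s=cv2.imread('pics/side0.png')
def z(im,x,y,w,h,k): return cv2.resize(im[y:y+h,x:x+w],None,fx=k,fy=k,interpolation=cv2.INTER_CUBIC)
a=z(t,135,230,80,85,5); b=z(t,280,190,80,60,5); c=z(t,410,250,80,55,5)
C=np.zeros((600,800,3),np.uint8); C[:425,:400]=a; C[:300,400:]=b; C[300:575,400:]=c
cv2.imwrite('pics/z1.png',C)
C=np.zeros((600,800,3),np.uint8); a=z(s,255,140,60,70,6);b=z(s,300,220,55,70,5);c=z(s,250,305,60,80,4)
C[:420,:360]=a; C[:350,400:675]=b; 
cv2.imwrite('pics/z2.png',C)
E
```

```text
(no output)
```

View pics/z1.png

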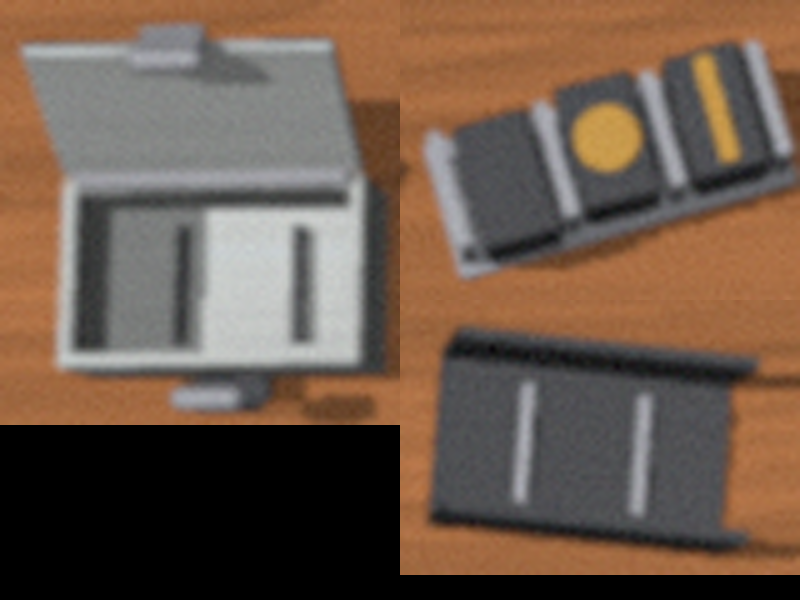

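View pics/z2.png

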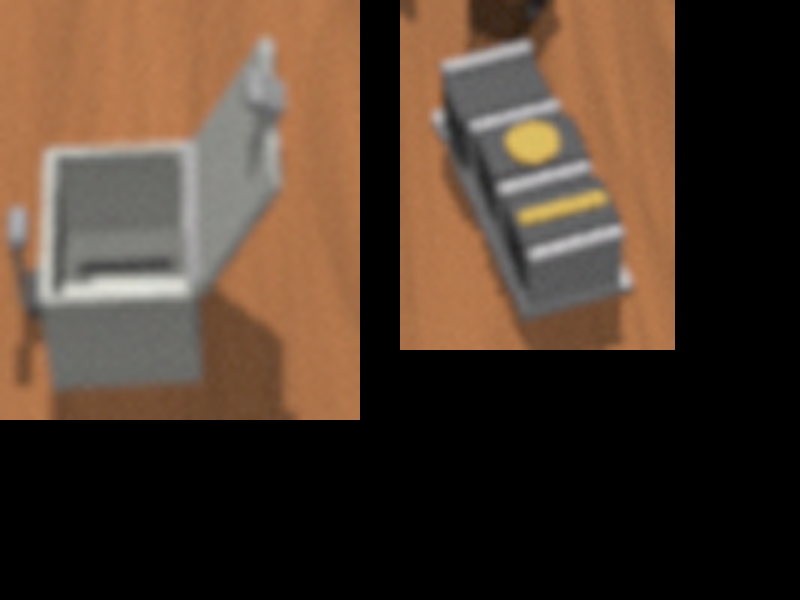

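Crops: the case's ribs run (183,225)–(183,345) and (303,225)–(302,343). The cradle's ribs run (530,382)–(520,502) and (646,395)–(635,515). The brass tags are clear, at about (322,217) and (344,211) full-frame.

```bash
python3 - <<'E'
from h import *
t=cv2.imread('pics/top0.png'); s=cv2.imread('pics/side0.png')
hsv=cv2.cvtColor(t,cv2.COLOR_BGR2HSV)
for n,im,roi in(('top',t,(280,190,80,60)),('side',s,(300,220,55,70))):
    x,y,w,h=roi; k=cv2.cvtColor(im[y:y+h,x:x+w],cv2.COLOR_BGR2HSV)
    m=cv2.inRange(k,(17,110,120),(32,255,255))
    for c in cv2.findContours(m,0,1)[0]:
        if cv2.contourArea(c)<20: continue
        M=cv2.moments(c); p=(M['m10']/M['m00']+x,M['m01']/M['m00']+y); q=plane(n,[p],.047)
        r=cv2.minAreaRect(c); b=plane(n,cv2.boxPoints(r)+[x,y],.047); e=sorted([b[1]-b[0],b[2]-b[1]],key=np.linalg.norm)
        print(n,np.round(p,1),q.round(4),[np.linalg.norm(v).round(4) for v in e],'long dir',np.degrees(np.arctan2(e[1][1],e[1][0])).round(1))
f=lambda P,ox,oy,k=5:(np.array(P,float)+.5)/k-.5+[ox,oy]
def ribs(name,P,ox,oy,z):
    q=plane('top',f(P,ox,oy),z); print(name,q.round(4).tolist(),'mid',q.mean(0).round(4))
    for a,b in((0,1),(2,3),(0,2),(1,3)):
        v=q[a]-q[b]; print('  ',np.linalg.norm(v).round(4),np.degrees(np.arctan2(v[1],v[0])).round(1))
ribs('case ribs',[(183,225),(183,345),(303,225),(302,343)],135,230,.009)
ribs('case rim',[(70,178),(60,365),(360,172),(362,365)],135,230,.058)
ribs('cradle ribs',[(530,382),(520,502),(646,395),(635,515)],410-80,250-60,.009)
ribs('rack base/fence',[(757,42),(784,152),(432,132),(464,250)],200,190,.045)
print('lid edge L,R clip top px',plane('top',f([(25,47),(330,42)],135,230),.127).round(4))
print('jar tin',plane('top',[(305,313)],.09),plane('top',[(219,161)],.06),'brown',plane('top',[(253,221)],.03))
# side view of case front rim corners and lid edge
g=lambda P:(np.array(P,float)+.5)/6-.5+[255,140]
print('side rim',plane('side',g([(45,150),(40,298),(195,145),(195,297)]),.058).round(4))
E
```

```text
top [321.  217.1] [[ 0.5878 -0.0116]] [np.float64(0.0255), np.float64(0.027)] long dir -91.4
top [342.9 211.2] [[ 0.5993 -0.0573]] [np.float64(0.0092), np.float64(0.047)] long dir -165.3
side [332.2 261.1] [[ 0.6008 -0.0568]] [np.float64(0.0098), np.float64(0.0465)] long dir 15.1
side [326.  248.2] [[ 0.5886 -0.0116]] [np.float64(0.0264), np.float64(0.0265)] long dir 49.0
case ribs [[0.48, 0.307], [0.4294, 0.3058], [0.4788, 0.2562], [0.4291, 0.2558]] mid [0.4543 0.2812]
   0.0506 1.3
   0.0497 0.4
   0.0508 88.7
   0.05 89.7
case rim [[0.4936, 0.3412], [0.4176, 0.343], [0.4934, 0.2226], [0.415, 0.2208]] mid [0.4549 0.2819]
   0.076 -1.4
   0.0784 1.3
   0.1186 89.9
   0.1222 88.8
cradle ribs [[0.4854, -0.2498], [0.435, -0.2429], [0.4787, -0.2982], [0.4284, -0.2906]] mid [ 0.4569 -0.2704]
   0.0509 -7.8
   0.0509 -8.6
   0.0489 82.2
   0.0481 82.1
rack base/fence [[0.6276, -0.075], [0.5804, -0.0848], [0.5924, 0.0611], [0.5422, 0.0484]] mid [ 0.5856 -0.0126]
   0.0482 11.7
   0.0518 14.2
   0.1406 -75.5
   0.1385 -74.0
lid edge L,R clip top px [[0.5349 0.34  ]
 [0.534  0.2212]]
jar tin [[0.38775333 0.02291802]] [[0.71033231 0.19925549]] brown [[0.5867025  0.13161373]]
side rim [[0.4177 0.3446]
 [0.4172 0.2261]
 [0.4959 0.3417]
 [0.4932 0.2202]]
```

Request:
{"method": "carry_out", "body": {
  "targets": [
    [0,0,0,-8.3,1],
    [0,0,0,-8.3,1],
    [0,0,0,-8.3,1],
    [0,0,0,-8.3,1],
    [0,0,0,-8.3,1],
    [0,0,0,-8.3,1],
    [0,0,0,-8.3,1],
    [0,0,0,-8.3,1],
    [0,0,0,-8.3,1],
    [0,0,0,-8.3,1],
    [0,0,0,0,1]
  ],
  "force": 60
}}

```text
t: 1.2
eef_pos: [0.2493, -0.6269, 0.2307]
tool_rot: [-0.0, 0.61, 0.792, 0.0]
contact_force: [-0.6, 0.3, 0.3]
gripper_width: 1.0
grasp_force: 0.0
```

```bash
python3 -c "
from h import *
go([.600,-.0571,.13],14.7-90); print(bot.get_obs()['q'].round(2))"
```

```text
at [ 0.2493 -0.6269  0.2307] yaw 104.8 | turn 0.1 shift [46.22 48.38 10.07]
[ 1.3   0.49 -0.29  1.54  0.15  1.13  1.24]
```

Request:
{"method": "carry_out", "body": {
  "targets": [
    [2.9,3.0,0,0,1],
    [2.9,3.0,0,0,1],
    [2.9,3.0,0,0,1],
    [2.9,3.0,0,0,1],
    [2.9,3.0,0,0,1],
    [2.9,3.0,0,0,1],
    [2.9,3.0,0,0,1],
    [2.9,3.0,0,0,1],
    [2.9,3.0,0,0,1],
    [2.9,3.0,0,0,1],
    [2.9,3.0,0,0,1]
  ]
}}

```text
t: 2.3
eef_pos: [0.4883, -0.2334, 0.2313]
tool_rot: [-0.0, 0.613, 0.79, -0.0]
contact_force: [0.0, -0.2, 0.4]
gripper_width: 0.999
grasp_force: 0.0
```

Request:
{"method": "carry_out", "body": {
  "targets": [
    [2.9,3.0,0,0,1],
    [2.9,3.0,0,0,1],
    [2.9,3.0,2,0,1],
    [2.9,3.0,2,0,1],
    [2,3,2,0,1],
    [0,0,2,0,1],
    [0,0,0,0,1],
    [0,0,0,0,1]
  ]
}}

```text
t: 3.1
eef_pos: [0.5979, -0.066, 0.1511]
tool_rot: [-0.0, 0.612, 0.791, -0.001]
contact_force: [0.4, -0.2, 0.1]
gripper_width: 1.001
grasp_force: 0.0
```

```bash
python3 -c "
from h import *
go([.600,-.0571,.010],14.7-90)
for n in('top','side'): cv2.imwrite(f'pics/{n}1.png',imaging.read_camera(n)[...,::-1])
"
```

```text
at [ 0.5979 -0.066   0.1511] yaw 104.5 | turn -0.2 shift [ 0.81  0.43 14.11]
```

Request:
{"method": "carry_out", "body": {
  "targets": [
    [0.8,0.4,0,-0.2,1],
    [0,0,3,0,1],
    [0,0,3,0,1],
    [0,0,3,0,1],
    [0,0,3,0,1],
    [0,0,2.1,0,1],
    [0,0,0,0,1],
    [0,0,0,0,-1],
    [0,0,0,0,-1],
    [0,0,0,0,-1],
    [0,0,0,0,-1],
    [0,0,0,0,-1]
  ]
}}

```text
t: 4.4
eef_pos: [0.6018, -0.0565, 0.0124]
tool_rot: [0.001, 0.61, 0.793, 0.001]
contact_force: [-0.0, -0.7, 6.6]
gripper_width: 0.619
grasp_force: 64.7
```

```bash
python3 -c "
from h import *
go([.600,-.0571,.010],14.7-90); print(bot.get_obs()['contact_force'])"
```

```text
at [ 0.6018 -0.0565  0.0124] yaw 104.9 | turn 0.2 shift [-0.02 -0.19  0.24]
[-0.03597853 -0.68048412  6.62655149]
```

Request:
{"method": "carry_out", "body": {
  "targets": [
    [0,0,-1,0,-1],
    [0,0,-2,0,-1],
    [0,0,-3,0,-1],
    [0,0,-3,0,-1],
    [0,0,-1,8,-1],
    [0,0,0,8,-1],
    [0,0,0,7,-1],
    [0,0,0,0,-1],
    [0,0,0,0,-1]
  ]
}}

```text
t: 5.3
eef_pos: [0.6, -0.0564, 0.1106]
tool_rot: [0.0, 0.754, 0.657, -0.0]
contact_force: [-0.1, 0.6, -2.4]
gripper_width: 0.626
grasp_force: 63.7
```

```bash
python3 -c "
from h import *
print(bot.get_obs()['contact_force'],bot.get_obs()['grasp_force']);go([.46,-.12,.015],82)
for n in('top','side'): cv2.imwrite(f'pics/{n}2.png',imaging.read_camera(n)[...,::-1])
a=cv2.imread('pics/top2.png')[150:350,200:500];b=cv2.imread('pics/side2.png')[170:370,200:500]
cv2.imwrite('pics/v2.png',cv2.resize(np.vstack([a,b]),None,fx=1.5,fy=1.5,interpolation=2))"
```

```text
[-0.10555983  0.62209065 -2.39064842] 63.661333322525024
at [ 0.6    -0.0564  0.1106] yaw 82.1 | turn 0.1 shift [ -8.24 -12.98   9.56]
```

View pics/v2.png

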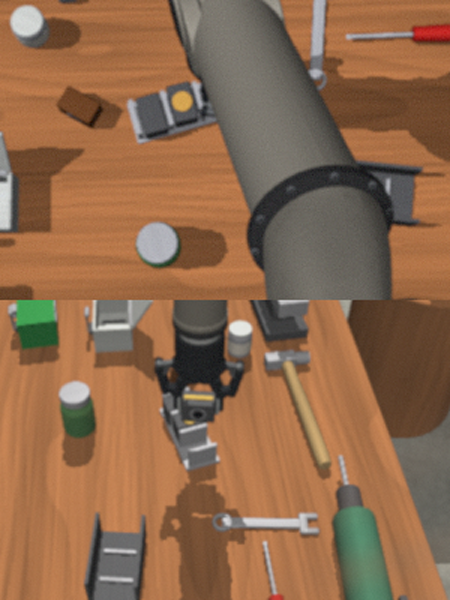

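The bar housing is gripped and lifted, and the others are undisturbed. Next is moving it to the open bench at (0.46, -0.12).

Request:
{"method": "carry_out", "body": {
  "targets": [
    [-1.4,-2.2,0,0,-1],
    [-2,-3.2,0,0,-1],
    [-2,-3.2,0,0,-1],
    [-1.8,-2.8,0,0,-1],
    [-1,-1.6,2,0,-1],
    [0,0,3,0,-1],
    [0,0,2.5,0,-1],
    [0,0,1.5,0,-1],
    [0,0,0.5,0,-1],
    [0,0,0,0,-1],
    [0,0,0,0,-1]
  ]
}}

```text
t: 6.5
eef_pos: [0.4607, -0.1194, 0.016]
tool_rot: [0.0, 0.755, 0.656, 0.0]
contact_force: [0.1, 0.6, -2.8]
gripper_width: 0.621
grasp_force: 64.1
```

Request:
{"method": "carry_out", "body": {
  "targets": [
    [0,0,0.3,0,-1],
    [0,0,0.3,0,-1],
    [0,0,0,0,-1]
  ]
}}

```text
t: 6.8
eef_pos: [0.46, -0.1194, 0.0093]
tool_rot: [0.0, 0.755, 0.655, -0.0]
contact_force: [-0.4, 0.7, -3.9]
gripper_width: 0.621
grasp_force: 64.1
```

Request:
{"method": "carry_out", "body": {
  "targets": [
    [0,0,0.2,0,-1],
    [0,0,0,0,-1],
    [0,0,0,0,-1]
  ]
}}

```text
t: 7.1
eef_pos: [0.4602, -0.1194, 0.0074]
tool_rot: [0.0, 0.755, 0.655, 0.0]
contact_force: [-0.2, 0.2, -1.4]
gripper_width: 0.623
grasp_force: 64.1
```

Request:
{"method": "carry_out", "body": {
  "targets": [
    [0,0,0,0,1],
    [0,0,0,0,1],
    [0,0,0,0,1],
    [0,0,0,0,1],
    [0,0,-2,0,1],
    [0,0,-3,0,1],
    [0,0,-2,0,1],
    [0,0,0,8.2,1],
    [0,0,0,8.2,1],
    [0,0,0,8.2,1],
    [0,0,0,8.2,1],
    [0,0,0,8.2,1]
  ]
}}

```text
t: 8.3
eef_pos: [0.46, -0.1193, 0.0774]
tool_rot: [0.0, 0.938, 0.347, 0.0]
contact_force: [-0.2, 0.0, -0.3]
gripper_width: 0.999
grasp_force: 0.0
```

Request:
{"method": "carry_out", "body": {
  "targets": [
    [0,0,0,8.2,1],
    [0,0,0,8.2,1],
    [0,0,0,8.2,1],
    [0,0,0,8.2,1],
    [0,0,0,8.2,1],
    [0,0,0,8,1],
    [0,0,0,0,1],
    [0,0,0,0,1]
  ]
}}

```text
t: 9.1
eef_pos: [0.4601, -0.1192, 0.0773]
tool_rot: [0.0, 0.998, -0.069, 0.0]
contact_force: [0.7, 0.7, -0.5]
gripper_width: 0.998
grasp_force: 0.0
```

```bash
python3 -c "
from h import *
go([.4602,-.1194,.010],-8)
cv2.imwrite(f'pics/side3.png',imaging.read_camera('side')[...,::-1])
b=cv2.imread('pics/side3.png')[220:380,200:400]
cv2.imwrite('pics/v3.png',cv2.resize(b,None,fx=3,fy=3,interpolation=2))"
```

```text
at [ 0.4601 -0.1192  0.0773] yaw -7.9 | turn 0.1 shift [0.02 0.02 6.73]
```

View pics/v3.png

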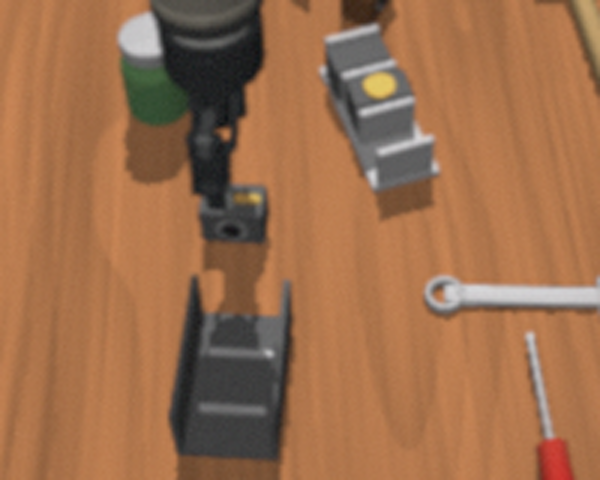

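```bash
python3 -c "
from h import *
f=lambda P:(np.array(P,float)+.5)/3-.5+[200,220]
print('top face far/near right', plane('side',f([(267,188),(267,206)]),.04).round(4))
print('near face top/left', plane('side',f([(202,212)]),.04).round(4),'bottom corners',plane('side',f([(203,237),(265,242)]),.0).round(4))
c,s=np.cos(np.radians(-8)),np.sin(np.radians(-8))
for z,n in((.04,'top'),(0,'bot')):
  P=[(.4602+a*c-b*s,-.1194+a*s+b*c,z) for a in(.027,-.027) for b in(.017,-.017)]
  print(n,(proj('side',P)-[200,220])*3+1)
print('finger +-', (proj('side',[(.4601,-.1192-.05,.09),(.4601,-.1192+.05,.09),(.4601,-.1192,.0773)])-[200,220])*3+1)
"
```

```text
top face far/near right [[ 0.4881 -0.1108]
 [ 0.4876 -0.1293]]
near face top/left [[ 0.4347 -0.1314]] bottom corners [[ 0.4317 -0.1274]
 [ 0.4833 -0.1363]]
top [[268.34267201 183.58705975]
 [263.65986211 216.84475311]
 [203.54530239 180.3155965 ]
 [197.56260007 213.37739984]]
bot [[271.10405702 212.59676442]
 [266.61044884 245.5251843 ]
 [207.98169789 209.3118188 ]
 [202.26189821 242.05155067]]
finger +- [[228.72467105 210.63776225]
 [227.71684488 112.06431172]
 [229.46814863 169.82273712]]
```

Request:
{"method": "carry_out", "body": {
  "targets": [
    [0,0,2.5,0,1],
    [0,0,2.5,0,1],
    [0,0,1.7,0,1],
    [0,0,0,0,1],
    [0,0,0,0,-1],
    [0,0,0,0,-1],
    [0,0,0,0,-1],
    [0,0,0,0,-1],
    [0,0,0,0,-1],
    [0,0,0,0,-1]
  ]
}}

```text
t: 10.15
eef_pos: [0.4608, -0.1195, 0.0113]
tool_rot: [0.0, 0.998, -0.071, 0.001]
contact_force: [-1.5, -1.4, 5.6]
gripper_width: 0.389
grasp_force: 59.7
```

```bash
python3 -c "
from h import *
go([.457,-.2704,.11],-8)"
```

```text
at [ 0.4608 -0.1195  0.0113] yaw -8.1 | turn -0.1 shift [ 1.73 14.99 -9.87]
```

Request:
{"method": "carry_out", "body": {
  "targets": [
    [0,0,-1,0,-1],
    [0,0,-2.5,0,-1],
    [0,0,-3.5,0,-1],
    [0,0.5,-2.5,0,-1],
    [0.3,2,-0.4,0,-1],
    [0.3,3,0,0,-1],
    [0.3,3,0,0,-1],
    [0.3,3,0,0,-1],
    [0.3,2.3,0,0,-1],
    [0.2,1.2,0,0,-1],
    [0,0,0,0,-1],
    [0,0,0,0,-1]
  ]
}}

```text
t: 11.35
eef_pos: [0.4556, -0.2689, 0.1093]
tool_rot: [-0.001, 0.998, -0.07, -0.0]
contact_force: [0.9, -0.1, -3.2]
gripper_width: 0.382
grasp_force: 60.4
```

```bash
python3 -c "
from h import *
go([.457,-.2704,.018],-8); print(bot.get_obs()['contact_force'])
cv2.imwrite(f'pics/side4.png',imaging.read_camera('side')[...,::-1])
b=cv2.imread('pics/side4.png')[260:400,200:360]
cv2.imwrite('pics/v4.png',cv2.resize(b,None,fx=4,fy=4,interpolation=2))"
```

```text
at [ 0.4556 -0.2689  0.1093] yaw -8.1 | turn -0.1 shift [0.16 0.13 9.13]
[ 0.94497117 -0.06045138 -3.22526733]
```

View pics/v4.png

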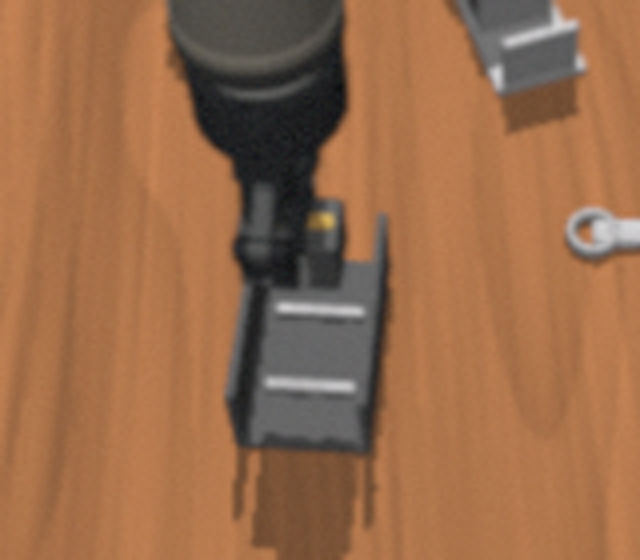

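```bash
python3 -c "
from h import *
c,s=np.cos(np.radians(-8.1)),np.sin(np.radians(-8.1))
for z in(.138,.098):
  P=[(.4556+a*c-b*s,-.2689+a*s+b*c,z) for a in(.027,-.027) for b in(.017,-.017)]
  print(z,((proj('side',P)-[200,260])*4+1.5).round(0).tolist())
b=cv2.imread('pics/side4.png'); k=b[310:331,255:300]
for r in (318,322,326): print(r,b[r,262:292].mean(1).astype(int).tolist())
f=lambda P:(np.array(P,float)+.5)/4-.5+[200,260]
print('cradle walls: +x inner top near,far / -x top near,far',plane('side',f([(370,418),(384,215),(232,400),(250,290)]),.063).round(4))
print('ribs',plane('side',f([(279,306),(364,311),(266,382),(354,387)]),.009).round(4), plane('side',f([(279,306),(364,311),(266,382),(354,387)]),.009).mean(0))
"
```

```text
0.138 [[346.0, 196.0], [339.0, 251.0], [244.0, 190.0], [234.0, 245.0]]
0.098 [[351.0, 238.0], [344.0, 293.0], [252.0, 232.0], [243.0, 286.0]]
318 [74, 82, 85, 85, 79, 65, 54, 61, 61, 57, 46, 42, 29, 33, 47, 60, 63, 62, 70, 87, 100, 95, 72, 49, 78, 114, 134, 135, 132, 127]
322 [76, 82, 82, 84, 77, 59, 47, 44, 41, 38, 31, 29, 26, 31, 47, 57, 59, 63, 65, 72, 78, 71, 50, 53, 92, 121, 132, 136, 132, 128]
326 [26, 35, 37, 39, 37, 37, 28, 24, 26, 20, 23, 22, 47, 68, 76, 60, 54, 49, 52, 49, 51, 52, 42, 55, 83, 100, 103, 105, 105, 107]
cradle walls: +x inner top near,far / -x top near,far [[ 0.4901 -0.3452]
 [ 0.5023 -0.2188]
 [ 0.4176 -0.3297]
 [ 0.4266 -0.2628]]
ribs [[ 0.4376 -0.2414]
 [ 0.4869 -0.2482]
 [ 0.4302 -0.2904]
 [ 0.4797 -0.297 ]] [ 0.45861826 -0.26925137]
```

Request:
{"method": "carry_out", "body": {
  "targets": [
    [0.2,0.1,0,0,-1],
    [0,0,1.5,0,-1],
    [0,0,2,0,-1],
    [0,0,2,0,-1],
    [0,0,1.5,0,-1],
    [0,0,1,0,-1],
    [0,0,0.6,0,-1],
    [0,0,0.3,0,-1],
    [0,0,0,0,-1],
    [0,0,0,0,-1]
  ]
}}

```text
t: 12.4
eef_pos: [0.458, -0.2717, 0.0208]
tool_rot: [0.0, 0.998, -0.071, 0.0]
contact_force: [0.2, 0.1, -3.1]
gripper_width: 0.386
grasp_force: 60.4
```

Request:
{"method": "carry_out", "body": {
  "targets": [
    [0,0,0.2,0,-1],
    [0,0,0.1,0,-1],
    [0,0,0,0,-1]
  ]
}}

```text
t: 12.7
eef_pos: [0.4575, -0.2715, 0.0173]
tool_rot: [0.0, 0.997, -0.071, 0.0]
contact_force: [-0.3, -0.2, -3.8]
gripper_width: 0.385
grasp_force: 60.4
```

Request:
{"method": "carry_out", "body": {
  "targets": [
    [0,0,0.2,0,-1],
    [0,0,0,0,-1],
    [0,0,0,0,-1]
  ]
}}

```text
t: 13.0
eef_pos: [0.4577, -0.2717, 0.0164]
tool_rot: [0.0, 0.997, -0.071, 0.0]
contact_force: [-3.1, 1.2, 9.4]
gripper_width: 0.383
grasp_force: 61.9
```

Request:
{"method": "carry_out", "body": {
  "targets": [
    [0,0,0,0,0.2],
    [0,0,0,0,0.6],
    [0,0,0,0,0.8],
    [0,0,0,0,0.8],
    [0,0,-1,0,0.8],
    [0,0,-3,0,0.8],
    [0,0,-4,0,0.9],
    [0,0,-3,8.4,1],
    [0,0,-2,8.4,1],
    [0,0,0,8.4,1],
    [0,0,0,8.4,1],
    [0,0,0,8.4,1]
  ]
}}

```text
t: 14.2
eef_pos: [0.4577, -0.2715, 0.1463]
tool_rot: [-0.0, 0.905, -0.426, 0.001]
contact_force: [0.4, 0.2, -0.6]
gripper_width: 0.997
grasp_force: 0.0
```

Request:
{"method": "carry_out", "body": {
  "targets": [
    [0,0,0,8.4,1],
    [0,0,0,8.4,1],
    [0,0,0,8.4,1],
    [0,0,0,0,1]
  ]
}}

```text
t: 14.6
eef_pos: [0.4577, -0.2714, 0.1459]
tool_rot: [-0.0, 0.791, -0.611, 0.0]
contact_force: [-0.2, 1.0, -0.2]
gripper_width: 1.001
grasp_force: 0.0
```

```bash
python3 -c "
from h import *
go([.5895,-.0113,.13],14.7-90); print(bot.get_obs()['q'].round(2))
im=imaging.read_camera('side');cv2.imwrite(f'pics/side5.png',im[...,::-1])
for n in ('side','top'):
  im=imaging.read_camera(n)[...,::-1].copy()
  k=cv2.inRange(cv2.cvtColor(im,cv2.COLOR_BGR2HSV),(17,110,100),(32,255,255))
  for c in cv2.findContours(k,0,1)[0]:
    if cv2.contourArea(c)<15: continue
    M=cv2.moments(c); p=[M['m10']/M['m00'],M['m01']/M['m00']]
    q=plane(n,[p],.047)[0]
    if abs(q[0]-.52)<.15 and abs(q[1])<.35: b=plane(n,cv2.boxPoints(cv2.minAreaRect(c)),.047);e=max([b[1]-b[0],b[2]-b[1]],key=np.linalg.norm);print(n,q.round(4),cv2.contourArea(c),np.degrees(np.arctan2(e[1],e[0])))
"
```

```text
at [ 0.4577 -0.2714  0.1459] yaw -75.4 | turn -0.1 shift [-21.81 -19.35   1.59]
[ 0.19  0.35  0.28  1.99 -0.13  0.81 -2.34]
side [ 0.4559 -0.2721] 51.5 -8.731218511636834
side [ 0.5888 -0.0114] 60.0 49.01727490812383
top [ 0.4555 -0.2722] 78.5 -8.437543904242741
top [ 0.5878 -0.0119] 127.5 -91.38009327642774
```

The bar housing sits at (0.4557, -0.2722), 2–3 mm from the nest centre and square. Joint 7 is near its limit, so I'll turn the wrist half a turn back.

Request:
{"method": "carry_out", "body": {
  "targets": [
    [0,0,0,-8.5,1],
    [0,0,0,-8.5,1],
    [0,0,0,-8.5,1],
    [0,0,0,-8.5,1],
    [0,0,0,-8.5,1],
    [0,0,0,-8.5,1],
    [0,0,0,-8.5,1],
    [0,0,0,-8.5,1],
    [0,0,0,-8.5,1],
    [0,0,0,-8.5,1],
    [0,0,0,-8.5,1],
    [0,0,0,-8.5,1]
  ]
}}

```text
t: 15.95
eef_pos: [0.4575, -0.2717, 0.1455]
tool_rot: [0.0, 0.972, 0.235, 0.0]
contact_force: [-0.1, -0.6, -0.5]
gripper_width: 1.006
grasp_force: 0.0
```

Request:
{"method": "carry_out", "body": {
  "targets": [
    [0,0,0,-8.5,1],
    [0,0,0,-8.5,1],
    [0,0,0,-8.5,1],
    [0,0,0,-8.5,1],
    [0,0,0,-8.5,1],
    [0,0,0,-8.5,1],
    [0,0,0,-8.5,1],
    [0,0,0,-8.5,1],
    [0,0,0,-8.5,1],
    [0,0,0,-1.6,1],
    [0,0,0,0,1],
    [0,0,0,0,1]
  ]
}}

```text
t: 17.15
eef_pos: [0.4575, -0.2716, 0.1454]
tool_rot: [0.0, 0.611, 0.792, -0.0]
contact_force: [-0.2, -0.8, 0.2]
gripper_width: 0.997
grasp_force: 0.0
```

```bash
python3 -c "
from h import *
go([.589,-.0116,.13],14.7-90); print(bot.get_obs()['q'].round(2))"
```

```text
at [ 0.4575 -0.2716  0.1454] yaw 104.7 | turn -0.0 shift [21.82 19.32  1.54]
[ 0.73  0.38 -0.39  1.96  0.19  0.84  0.5 ]
```

Request:
{"method": "carry_out", "body": {
  "targets": [
    [1.2,1,0,0,1],
    [2.7,2.4,0,0,1],
    [2.7,2.4,0,0,1],
    [2.7,2.4,0,0,1],
    [2.7,2.4,0,0,1],
    [2.7,2.4,0,0,1],
    [2.7,2.4,0,0,1],
    [2.4,2.1,0,0,1],
    [2,1.8,0,0,1],
    [0,0,0,0,1],
    [0,0,0,0,1]
  ]
}}

```text
t: 18.25
eef_pos: [0.5884, -0.011, 0.1451]
tool_rot: [-0.0, 0.61, 0.792, -0.0]
contact_force: [-0.1, -0.3, 0.3]
gripper_width: 0.997
grasp_force: 0.0
```

```bash
python3 -c "
from h import *
go([.589,-.0116,.010],14.7-90)"
```

```text
at [ 0.5884 -0.011   0.1451] yaw 104.8 | turn 0.1 shift [-0.08  0.05 13.51]
```

Request:
{"method": "carry_out", "body": {
  "targets": [
    [-0.1,0.1,3,0,1],
    [0,0,3,0,1],
    [0,0,3,0,1],
    [0,0,2.5,0,1],
    [0,0,2,0,1],
    [0,0,0,0,1],
    [0,0,0,0,-1],
    [0,0,0,0,-1],
    [0,0,0,0,-1],
    [0,0,0,0,-1],
    [0,0,0,0,-1]
  ]
}}

```text
t: 19.35
eef_pos: [0.5908, -0.0126, 0.012]
tool_rot: [0.001, 0.61, 0.792, 0.001]
contact_force: [-1.7, -1.2, 6.8]
gripper_width: 0.621
grasp_force: 64.4
```

Request:
{"method": "carry_out", "body": {
  "targets": [
    [0,0,-1,0,-1],
    [0,0,-2,0,-1],
    [0,0,-3,0,-1],
    [0,0,-3,0,-1],
    [0,0,-1,7.5,-1],
    [0,0,0,7.2,-1],
    [0,0,0,0,-1],
    [0,0,0,0,-1]
  ]
}}

```text
t: 20.15
eef_pos: [0.589, -0.0121, 0.1102]
tool_rot: [-0.0, 0.705, 0.709, -0.0]
contact_force: [0.1, -0.5, -4.9]
gripper_width: 0.623
grasp_force: 64.1
```

```bash
python3 -c "
from h import *
go([.46,.135,.015],90.2); print(bot.get_obs()['q'].round(2))"
```

```text
at [ 0.589  -0.0121  0.1102] yaw 90.3 | turn 0.1 shift [ 14.76 -12.85   9.52]
[ 0.2   0.51 -0.37  1.85  0.24  0.83 -0.29]
```

Request:
{"method": "carry_out", "body": {
  "targets": [
    [1.4,-1.2,0,0,-1],
    [2.7,-2.3,0,0,-1],
    [2.7,-2.3,0,0,-1],
    [2.7,-2.3,0,0,-1],
    [2.7,-2.3,0,0,-1],
    [1.6,-1.5,0,0,-1],
    [1,-0.9,2,0,-1],
    [0,0,3,0,-1],
    [0,0,2.5,0,-1],
    [0,0,1.5,0,-1],
    [0,0,0.8,0,-1],
    [0,0,0,0,-1]
  ]
}}

```text
t: 21.35
eef_pos: [0.4604, 0.1357, 0.0115]
tool_rot: [-0.001, 0.706, 0.708, -0.001]
contact_force: [0.7, 0.3, -5.1]
gripper_width: 0.624
grasp_force: 64.1
```

Request:
{"method": "carry_out", "body": {
  "targets": [
    [0,0,0.2,0,-1],
    [0,0,0.2,0,-1],
    [0,0,0,0,-1]
  ]
}}

```text
t: 21.65
eef_pos: [0.4618, 0.1357, 0.0087]
tool_rot: [0.0, 0.706, 0.708, 0.0]
contact_force: [-0.6, 0.2, -4.7]
gripper_width: 0.62
grasp_force: 64.2
```

Request:
{"method": "carry_out", "body": {
  "targets": [
    [0,0,0.2,0,-1],
    [0,0,0,0,-1],
    [0,0,0,0,-1]
  ]
}}

```text
t: 21.95
eef_pos: [0.462, 0.1357, 0.007]
tool_rot: [0.0, 0.707, 0.708, 0.0]
contact_force: [-1.8, -2.0, 5.9]
gripper_width: 0.62
grasp_force: 65.4
```

Request:
{"method": "carry_out", "body": {
  "targets": [
    [0,0,0,0,1],
    [0,0,0,0,1],
    [0,0,0,0,1],
    [0,0,0,0,1],
    [0,0,-2,0,1],
    [0,0,-3,0,1],
    [0,0,-2,0,1],
    [0,0,0,8.2,1],
    [0,0,0,8.2,1],
    [0,0,0,8.2,1],
    [0,0,0,8.2,1],
    [0,0,0,8.2,1]
  ]
}}

```text
t: 23.15
eef_pos: [0.4614, 0.1356, 0.0763]
tool_rot: [-0.0, 0.911, 0.413, 0.0]
contact_force: [0.4, -1.2, -0.1]
gripper_width: 0.996
grasp_force: 0.0
```

Request:
{"method": "carry_out", "body": {
  "targets": [
    [0,0,0,8.2,1],
    [0,0,0,8.2,1],
    [0,0,0,8.2,1],
    [0,0,0,8.2,1],
    [0,0,0,8.2,1],
    [0,0,0,7.8,1],
    [0,0,0,0,1],
    [0,0,0,0,1]
  ]
}}

```text
t: 23.95
eef_pos: [0.4613, 0.1357, 0.0763]
tool_rot: [0.0, 1.0, 0.005, -0.0]
contact_force: [0.3, 0.5, 0.3]
gripper_width: 1.001
grasp_force: 0.0
```

```bash
python3 -c "
from h import *
go([.462,.1357,.011],0.2); print(bot.get_obs()['q'].round(2))"
```

```text
at [0.4613 0.1357 0.0763] yaw 0.5 | turn 0.3 shift [0.07 0.   6.53]
[-0.38  0.39 -0.04  2.14  0.03  0.62 -2.  ]
```

Request:
{"method": "carry_out", "body": {
  "targets": [
    [0.1,0,2.5,0.3,1],
    [0,0,2.5,0,1],
    [0,0,1.5,0,1],
    [0,0,0,0,1],
    [0,0,0,0,-1],
    [0,0,0,0,-1],
    [0,0,0,0,-1],
    [0,0,0,0,-1],
    [0,0,0,0,-1],
    [0,0,0,0,-1]
  ]
}}

```text
t: 24.95
eef_pos: [0.4632, 0.1362, 0.0124]
tool_rot: [-0.0, 1.0, 0.0, 0.001]
contact_force: [-1.1, 0.1, 6.7]
gripper_width: 0.385
grasp_force: 60.1
```

Request:
{"method": "carry_out", "body": {
  "targets": [
    [0,0,-1,0,-1],
    [0,0,-2.5,0,-1],
    [0,0,-3.5,0,-1],
    [0,-0.5,-2.5,0,-1],
    [-0.1,-2,-0.5,0,-1],
    [-0.1,-3,0,0,-1],
    [-0.1,-3,0,0,-1],
    [-0.1,-3,0,0,-1],
    [-0.1,-2.1,0,0,-1],
    [-0.1,-1,0,0,-1],
    [0,0,0,0,-1],
    [0,0,0,0,-1]
  ]
}}

```text
t: 26.15
eef_pos: [0.4562, 0.2799, 0.1111]
tool_rot: [0.001, 1.0, -0.0, -0.0]
contact_force: [-0.1, -0.2, -5.3]
gripper_width: 0.39
grasp_force: 60.9
```

```bash
python3 -c "
from h import *
go([.4547,.2817,.018],0.3); print(bot.get_obs()['q'].round(2))
im=imaging.read_camera('side');cv2.imwrite('pics/side6.png',im[...,::-1])
b=im[110:230,210:360,::-1]
cv2.imwrite('pics/v6.png',cv2.resize(b,None,fx=5,fy=5,interpolation=2))"
```

```text
at [0.4562 0.2799 0.1111] yaw -0.0 | turn -0.3 shift [-0.15 -0.18  9.31]
[-0.61  0.4  -0.07  1.99  0.04  0.75 -2.28]
```

View pics/v6.png

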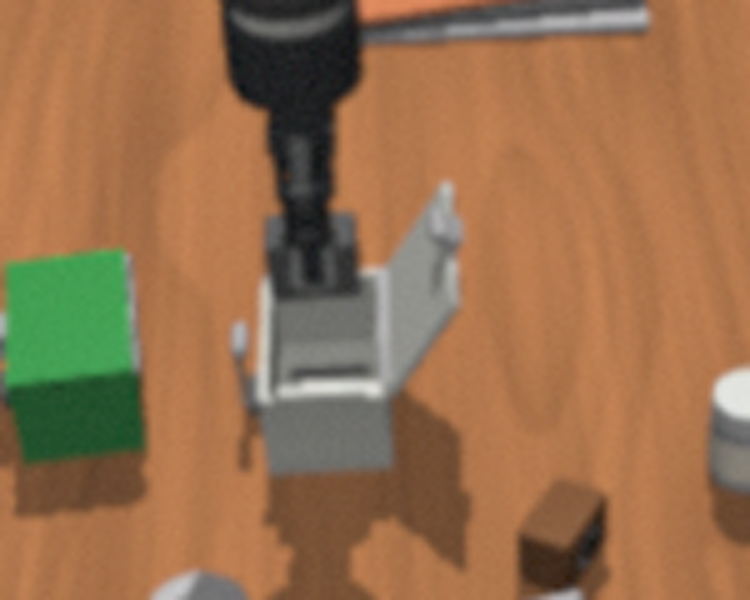

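The block is held square above the case, clear of the lid. Lowering it now.

Request:
{"method": "carry_out", "body": {
  "targets": [
    [0,-0.2,0,0,-1],
    [0,0,1.5,0,-1],
    [0,0,2,0,-1],
    [0,0,2,0,-1],
    [0,0,1.5,0,-1],
    [0,0,1,0,-1],
    [0,0,0.6,0,-1],
    [0,0,0.4,0,-1],
    [0,0,0,0,-1],
    [0,0,0,0,-1]
  ]
}}

```text
t: 27.2
eef_pos: [0.4568, 0.2838, 0.0218]
tool_rot: [-0.0, 1.0, -0.0, 0.0]
contact_force: [-0.1, 0.5, -5.6]
gripper_width: 0.388
grasp_force: 60.9
```

Request:
{"method": "carry_out", "body": {
  "targets": [
    [0,0,0.2,0,-1],
    [0,0,0,0,-1],
    [0,0,0,0,-1]
  ]
}}

```text
t: 27.5
eef_pos: [0.4565, 0.2837, 0.0195]
tool_rot: [-0.0, 1.0, 0.0, 0.0]
contact_force: [-0.2, -0.1, -5.1]
gripper_width: 0.387
grasp_force: 60.9
```

Request:
{"method": "carry_out", "body": {
  "targets": [
    [0,0.1,0.2,0,-1],
    [0,0,0.1,0,-1],
    [0,0,0,0,-1]
  ]
}}

```text
t: 27.8
eef_pos: [0.4567, 0.2829, 0.0174]
tool_rot: [-0.0, 1.0, -0.0, 0.0]
contact_force: [-3.1, -2.2, 8.3]
gripper_width: 0.386
grasp_force: 62.6
```

Request:
{"method": "carry_out", "body": {
  "targets": [
    [0,0,0,0,0.55],
    [0,0,0,0,0.6],
    [0,0,0,0,0.6],
    [0,0,0,0,0.6],
    [0,0,-1,0,0.6],
    [0,0,-3,0,0.6],
    [0,0,-4,0,0.6],
    [0,0,-4,0,0.3],
    [0,0,-4,0,-1],
    [0,0,-4,0,-1],
    [0,0,0,0,-1],
    [0,0,0,0,-1]
  ]
}}

```text
t: 29.0
eef_pos: [0.4568, 0.2828, 0.2178]
tool_rot: [-0.001, 1.0, -0.0, 0.001]
contact_force: [-0.4, -0.2, 0.4]
gripper_width: 0.004
grasp_force: 0.0
```

Request:
{"method": "carry_out", "body": {
  "targets": [
    [2,0,0,0,-1],
    [3,0,0,0,-1],
    [3,0,0,0,-1],
    [3,0,0,0,-1],
    [2,0,0,0,-1],
    [1,0,0,0,-1],
    [0,0,0,0,-1],
    [0,0,0,0,-1]
  ]
}}

```text
t: 29.8
eef_pos: [0.5951, 0.2827, 0.2154]
tool_rot: [0.0, 1.0, 0.0, -0.001]
contact_force: [-0.9, 0.2, -0.5]
gripper_width: -0.003
grasp_force: 0.0
```

```bash
python3 -c "
from h import *
go([.600,.282,.10],0); print(bot.get_obs()['q'].round(2))
A=[]
for n in('top','side'):
  im=imaging.read_camera(n);cv2.imwrite(f'pics/{n}7.png',im[...,::-1])
  b=(im[215:325,125:285] if n=='top' else im[130:240,220:380])[...,::-1]
  A.append(cv2.resize(b,(400,275),interpolation=2))
cv2.imwrite('pics/v7.png',np.hstack(A))"
```

```text
at [0.5951 0.2827 0.2154] yaw 0.0 | turn 0.0 shift [ 0.49  0.07 11.54]
[-0.51  0.47 -0.03  1.61  0.02  1.07 -2.12]
```

View pics/v7.png

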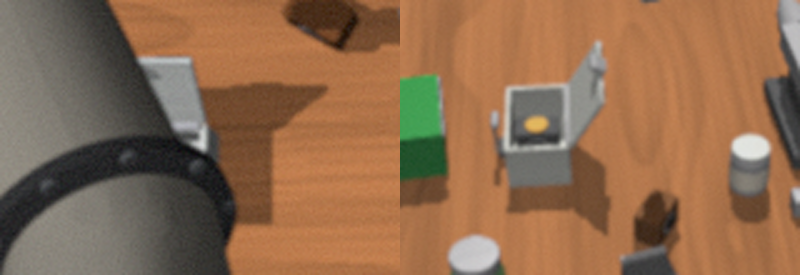

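Request:
{"method": "carry_out", "body": {
  "targets": [
    [0,1.5,2.5,0,-1],
    [0,1.5,3,0,-1],
    [0,0,3,0,-1],
    [0,0,2.5,0,-1],
    [-1,0,0.5,0,-1],
    [-2,0,0,0,-1],
    [-1.5,0,0,0,-1],
    [-1.5,0,0,0,-1],
    [-1.5,0,0,0,-1],
    [-1,0,0,0,-1],
    [0,0,0,0,-1]
  ]
}}

```text
t: 31.0
eef_pos: [0.51, 0.2534, 0.1024]
tool_rot: [-0.0, 1.0, 0.001, 0.0]
contact_force: [-0.7, 0.5, 0.8]
gripper_width: -0.001
grasp_force: 0.0
```

```bash
python3 -c "
from h import *
go([.4939,.2527,.1175],0)
im=imaging.read_camera('side');cv2.imwrite('pics/side8.png',im[...,::-1])
b=im[130:210,240:340,::-1]
cv2.imwrite('pics/v8.png',cv2.resize(b,None,fx=5,fy=5,interpolation=2))"
```

```text
at [0.51   0.2534 0.1024] yaw 0.1 | turn 0.1 shift [-1.61  0.07 -1.51]
```

View pics/v8.png

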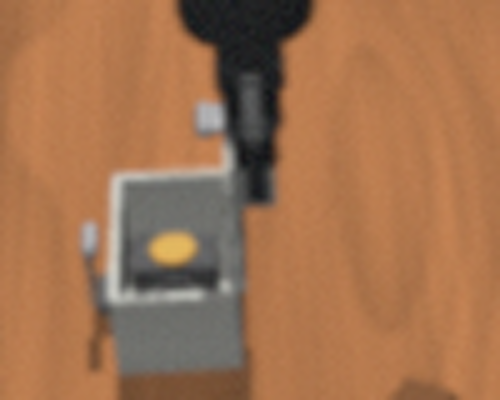

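The lid is upright and the round housing is seated squarely in the case. Next I'll sweep the lid down along its arc.

Request:
{"method": "carry_out", "body": {
  "targets": [
    [0,0,-1.5,0,-1],
    [-0.8,0,0,0,-1],
    [-0.8,0,0,0,-1],
    [-0.8,0,0.2,0,-1],
    [-0.7,0,0.2,0,-1],
    [-0.7,0,0.4,0,-1],
    [-0.7,0,0.5,0,-1],
    [-0.5,0,0.5,0,-1],
    [-0.5,0,0.6,0,-1],
    [-0.4,0,0.7,0,-1],
    [-0.3,0,0.7,0,-1],
    [0,0,0,0,-1]
  ]
}}

```text
t: 32.25
eef_pos: [0.4481, 0.252, 0.0769]
tool_rot: [0.001, 1.0, 0.0, -0.001]
contact_force: [0.9, -0.1, -0.6]
gripper_width: 0.005
grasp_force: 0.0
```

Request:
{"method": "carry_out", "body": {
  "targets": [
    [-0.3,0,0.4,0,-1],
    [-0.1,0,0.3,0,-1],
    [0,0,0.2,0,-1],
    [0,0,0.2,0,-1],
    [0,0,0,0,-1]
  ]
}}

```text
t: 32.75
eef_pos: [0.4457, 0.2525, 0.0676]
tool_rot: [-0.0, 1.0, -0.0, 0.0]
contact_force: [-0.2, -0.9, 3.5]
gripper_width: 0.002
grasp_force: 1.7
```

Request:
{"method": "carry_out", "body": {
  "targets": [
    [0,0,0.2,0,-1],
    [0,0,0.2,0,-1],
    [0,0,0,0,-1],
    [0,0,0,0,-1]
  ]
}}

```text
t: 33.15
eef_pos: [0.4455, 0.2526, 0.0643]
tool_rot: [0.0, 1.0, -0.0, 0.0]
contact_force: [-4.6, -2.5, 16.1]
gripper_width: 0.004
grasp_force: 8.4
```

Request:
{"method": "carry_out", "body": {
  "targets": [
    [0,0,0.2,0,-1],
    [0,0,0,0,-1],
    [0,0,-1,0,-1],
    [0,0,-3,0,-1],
    [0,0,-4,0,-1],
    [0,3,-4,0,-1],
    [0,4,-3,0,-1],
    [0,4,0,0,-1],
    [0,4,0,0,-1],
    [0,3,0,0,-1],
    [0,0,0,0,-1],
    [0,0,0,0,-1]
  ]
}}

```text
t: 34.35
eef_pos: [0.4454, 0.0724, 0.2111]
tool_rot: [-0.0, 1.0, -0.001, -0.0]
contact_force: [0.0, 0.6, 0.2]
gripper_width: -0.004
grasp_force: 0.0
```

```bash
python3 -c "
from h import *
s0=cv2.imread('pics/side0.png');t0=cv2.imread('pics/top0.png')
s=imaging.read_camera('side')[...,::-1].copy();cv2.imwrite('pics/side9.png',s)
t=imaging.read_camera('top')[...,::-1].copy();cv2.imwrite('pics/top9.png',t)
c0=(.4553,.282)
for z,l in((.064,'shut'),(.064+.0127,'at clip (edge)')):
  print(l,proj('side',[(c0[0]-.038,c0[1]-.061,z),(c0[0]-.038,c0[1]+.061,z),(c0[0]+.038,c0[1]-.061,.064),(c0[0]+.038,c0[1]+.061,.064)]).round(1).tolist())
g=cv2.cvtColor(s,cv2.COLOR_BGR2HSV)
m=cv2.inRange(g,(0,0,100),(180,60,255)); roi=np.zeros_like(m); roi[150:215,250:310]=m[150:215,250:310]
print('lid grey rows:'); 
for r in range(158,208,4): 
  x=np.where(roi[r])[0]; print(r,(x.min(),x.max()) if len(x) else None, s[r,275])
d=(cv2.absdiff(s,s0).max(2)>60).astype(np.uint8)
n,_,st,ce=cv2.connectedComponentsWithStats(d)
for i in range(1,n):
  if st[i,4]>25: print('side diff',st[i],ce[i].round())
print(bot.get_obs()['contact_force'])"
```

```text
shut [[261.1, 188.8], [261.8, 163.4], [287.0, 187.3], [286.1, 162.0]]
at clip (edge) [[260.6, 185.5], [261.4, 160.1], [287.0, 187.3], [286.1, 162.0]]
lid grey rows:
158 None [ 79 123 188]
162 (np.int64(277), np.int64(285)) [154 173 205]
166 (np.int64(268), np.int64(287)) [213 219 218]
170 (np.int64(268), np.int64(287)) [214 219 219]
174 (np.int64(268), np.int64(287)) [213 218 218]
178 (np.int64(256), np.int64(288)) [214 218 218]
182 (np.int64(259), np.int64(288)) [214 220 220]
186 (np.int64(259), np.int64(288)) [213 219 218]
190 (np.int64(259), np.int64(287)) [105 108 108]
194 (np.int64(262), np.int64(287)) [104 109 108]
198 (np.int64(263), np.int64(287)) [106 108 107]
202 (np.int64(263), np.int64(287)) [104 106 108]
206 None [ 54  82 122]
side diff [ 84   0  58  26 675] [119.   9.]
side diff [151   2  18  24 216] [160.  15.]
side diff [147   6   7   6  28] [150.   8.]
side diff [162  31   7   8  40] [165.  34.]
side diff [176  31  39  27 532] [195.  44.]
side diff [ 234   37   44   50 1415] [255.  63.]
side diff [19 69  8 10 28] [23. 74.]
side diff [265  78   7  14  51] [268.  84.]

[... 760 characters left out ...]
de diff [267 354  22   4  44] [277. 355.]
side diff [ 99 361  11  28  85] [103. 372.]
side diff [229 366  13  67 349] [234. 398.]
side diff [266 375  22  38 313] [276. 389.]
side diff [248 378  10  19  70] [253. 386.]
side diff [244 395  16  28 195] [252. 410.]
side diff [ 96 399   6  15  29] [ 98. 406.]
side diff [190 411   8  34  88] [193. 427.]
side diff [ 60 414  16  21  94] [ 67. 422.]
side diff [  75  421   49   59 1252] [103. 458.]
side diff [174 422  12  58 297] [179. 457.]
side diff [ 71 425  23  31 388] [ 83. 441.]
side diff [163 431  10  22  70] [168. 442.]
side diff [152 444   5  14  26] [154. 451.]
side diff [158 453  12  27 166] [163. 467.]
[ 0.38639109  0.02619271 -0.27764943]
```

```bash
python3 -c "
import cv2,numpy as np
s=cv2.imread('pics/side9.png').mean(2)
for c in range(262,288,3):
  v=s[180:200,c]; i=np.argmax(v<160); print(c,180+i-1+(v[i-1]-160)/(v[i-1]-v[i]), s[170:196,c].astype(int)[8:].tolist() if c==265 else '')
"
```

```text
262 177.416 
265 178.3951612903226 [29, 28, 27, 29, 65, 123, 185, 216, 218, 217, 182, 119, 100, 103, 105, 104, 108, 108]
268 174.47058823529412 
271 188.23703703703703 
274 187.80575539568346 
277 187.57324840764332 
280 187.49689440993788 
283 187.37016574585635 
286 187.25730994152048
```

The lid's near edge runs from row 187.3 to about 188.6, as predicted for fully shut. At the clip it would sit about 3 px higher. Handing in.

```bash
python3 -c "
from station import bot
print(bot.hand_in())"
```

```text
the job is handed in; nothing more can be done
None
```

The round-tagged housing is in the case with the lid snapped shut, the bar-tagged one is in the reject cradle, the untagged one is still in the rack, and the job was handed in at about 34.5 s; no verdict came back.

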